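# Release the walnut from the guarded nut feeder

### The arm

A 6-joint arm with a two-finger parallel gripper is mounted at the origin on the work surface. World frame = base frame: x ahead of the robot, y to its left, z up, the work surface at z = 0. Lengths are in mm, angles in rad, forces in N, time in s.
With the tool pointing down it reaches from about 400 to 925 mm from the base axis. Payload 12.5 kg.
Tool frame: the origin (TCP) lies midway between the tips of the shut fingers; the grasp point (between the pads) lies 19 mm behind it; z points along the fingers, y is the line along which they close (so a half turn about z gives the same grasp; the last joint's range is limited). The gripper opens to 95 mm and grips with 3 to 60 N. Pads are 20 mm wide; open, the fingers measure 119 mm over their backs; the gripper's body (75 mm by 180 mm) begins 59 mm behind the grasp point.
Start: joints at [-1.315, 0.491, 1.559, -0, 1.092, -0.106], TCP at [221.247, -584.548, 214.661] pointing down, gripper open.
Joint ranges: [-3.1, 3.1], [-0.84, 2.19], [0.05, 2.79], [-1.13, 4.28], [0.06, 2.93], [-2.69, 2.69]. Speed limits (rad/s): [2.22, 2.22, 2.79, 3.14, 3.14, 3.14].

### API

Orientations are given as [roll, pitch, yaw] about the fixed x, y, z axes, in that order (R = Rz(yaw) Ry(pitch) Rx(roll)).
In Python, from cell import readout, eyes, env gives the robot as it stands.
- The arm moves only by the tool move_arm, never from a script. Its argument "plan" is a list of rows, each a list of 3 entries, a list of its own where there are three numbers: the turn, a rotation vector about the tool's x, y, z in degrees, then the shift along the tool's x, y, z in m, then the gripper command: -1 is shut, 1 is fully open, values between are in proportion. In form: [[[ax, ay, az], [x, y, z], jaw], ...]. A call has 1 to 5 rows; each row is the pose to reach, as a shift and turn from the pose commanded when the call began, along the tool's axes at that moment; what a row does not reach only later rows make up. A row lasts 1/8 s, in which the tool goes at most 62.5 mm and 10.7 degrees, less where a joint would pass 70% of its speed; a pose out of reach is approached as far as the arm can. A call with a gripper value outside its range is refused whole. The fingers move at their own pace and stop on an object; the grip force is fixed at half the most. Time passes only in rows, so rows that repeat a pose let the fingers close. It gives the time, the measured TCP pose, the force, the opening and the grip force at its end, in the units of the state.
- readout.state(): the state, without advancing time (a new reading comes with each control period).
- eyes.read_camera(name): name is "scene" or "top" or "wrist"; returns a dict with "img" (480x640x3 uint8, red, green, blue), "K" (3x3 intrinsics, pixels), "extrinsics" (4x4, takes a point from camera to world coordinates). Camera axes: x right, y up, looking along -z (the intrinsics and any distortion apply to the point x, -y, -z); pixel columns grow to the right and rows downward; lengths in mm; the calibration is good to about 2 mm. A picture is of the moment at which its call begins. There is no depth.
- env.job_done(): hands the job in; it is judged then, once.
Trained networks look in a picture, given as the dict that the camera call returned (one of the last four; its "shot" number tells which), for a name from the list of things; names that differ only in an ending like _2 or _b are one class to them, and where a whole thing is asked for, a point or a joint stands for the part that bears it (a point fixed in the world has none). Each returns a list of dicts, best first, with "score" (0 to 1); they miss things now and then, are a little off and sometimes report something else, mostly with a low value. They report only what shows in the picture. A call takes as long as a camera call. They do not tell look-alikes from the thing itself.
- eyes.cut_out(picture, name): "mask" (480x640 bool, what is visible of it) and "uv" ([column, row] in pixels, amid what is visible of it).
The state is a dict: "t": time; "joints": joint angles; "qvel": joint speeds; "tau": joint torques, N m; "eef_pos": TCP position; "tcp_rot": TCP orientation; "ft_force": force on the tool from outside, world axes, zero at the start; "moment": the same for the moment, N m; "opening": opening from 0.0 (shut) to 1.0 (fully open); "grip_force": force on a finger pad.
Only numpy, scipy, OpenCV 4.12 (cv2) and the standard library are available. Lean on these libraries where they do the work, as an engineer would, in place of code of your own. Each camera call takes 0.05 s, during which the arm holds its last target. There are 200 camera calls.

### The job

Let the walnut (the paler, larger nut; not the dark chestnut) out of the nut feeder: reach down through the window in the yellow guard in front of the walnut's lane, press the red lever paddle there all the way down with your fingertips without touching the guard, and keep it down until the walnut has rolled into the tray at the far end. Then draw out of the window and let the lever spring back up, the walnut lying in the tray. Do not touch either nut, do not press the chestnut's lever, and leave the pine cone, candle, cup and crayon box standing where they are.

Things in the scene. Friction and masses are not known exactly. Their poses are not given: they have to be found in the camera images.
- feeder: Nut feeder fixed to the table, base 370 x 240 mm. Origin on the table under the lever pivots; x runs down its two sloping lanes to the tray (away from the robot at yaw 0), y left, z up. Guard hood in front, lanes behind it, centred at y = +52 mm (left) and -52 mm (right), 42 mm wide, open above. Pressing a lane's paddle (x = -60 mm, same y) lifts its gate and the nut rolls out.
- guard: The yellow guard hood, fixed to the feeder, axes as the feeder's; not to be touched. It covers feeder x -105 to 12 mm, y -115 to 115 mm. Origin on its top face, 126 mm straight above the feeder's origin. Closed at the front and both sides; two windows in the top.
- window_left (a point): Centre of the left (feeder +y) window of the guard, in the plane of its top face. The opening is 62 mm along feeder x and 74 mm along feeder y, in a 4 mm thick plate. The paddle lies centred in it, 12 mm below.
- window_right (a point): Centre of the right (feeder -y) window of the guard, in the plane of its top face. The opening is 62 mm along feeder x and 74 mm along feeder y, in a 4 mm thick plate. The paddle lies centred in it, 12 mm below.
- paddle_left: Red paddle of the left (feeder +y) lever (30 mm along feeder x, 38 mm along feeder y, 8 mm thick), under the left (feeder +y) guard window. Origin: centre of its top face, which at rest is level and 12 mm below the guard's top face (114 mm above the table), 60 mm from the lever's pivot. Fully pressed, its centre has gone down 23 mm and it tilts by 0.4 rad, the edge nearer the robot being lower.
- paddle_right: Red paddle of the right (feeder -y) lever (30 mm along feeder x, 38 mm along feeder y, 8 mm thick), under the right (feeder -y) guard window. Origin: centre of its top face, which at rest is level and 12 mm below the guard's top face (114 mm above the table), 60 mm from the lever's pivot. Fully pressed, its centre has gone down 23 mm and it tilts by 0.4 rad, the edge nearer the robot being lower.
- lever_left (a joint): Angle of the left (feeder +y) lever (rad): 0 at rest (gate closed), 0.40 at its bottom stop. From about 0.28 the gate is clear of the walnut. A spring returns it to 0; pressing the paddle takes about 2 N at first and 5 to 6 N at the stop.
- lever_right (a joint): Angle of the right (feeder -y) lever (rad): 0 at rest (gate closed), 0.40 at its bottom stop. From about 0.28 the gate is clear of the walnut. A spring returns it to 0; pressing the paddle takes about 2 N at first and 5 to 6 N at the stop.
- walnut: Walnut, pale tan ball of 34 mm diameter with a seam round it, origin at its centre; rolls freely. It starts in either lane (its y in the feeder's frame tells which), at about 72 mm along feeder x, against that lane's clear gate at x = 90 mm. Freed, it rolls in under a second into its lane's bay of the tray: 155 to 255 mm along feeder x, floor 6 mm above the table, walls 50 mm high.
- chestnut: Chestnut, dark brown ball of 30 mm diameter, origin at its centre; it waits in the other lane and must stay there.
- pinecone: Brown pine cone, standing, 48 mm wide, 60 mm high, origin under its centre. Bystander, in front of the feeder.
- candle: Red candle, 58 mm diameter, 84 mm high with its wick, origin under its centre. Bystander, right of the guard.
- cup: White (in shade pale grey) drinking cup, 72 mm diameter, 90 mm high, origin under its centre. Bystander, to the left of the feeder.
- crayons: Flat blue crayon box, 60 x 95 x 20 mm, origin under its centre. Bystander, to the left of the feeder.
There are look-alikes about, which are no part of the job. Of the things shaped like the walnut, the walnut one is meant. What is shaped like the chestnut but purple is not meant.

How it is judged:
By the outcome, as a careful person would: the job done as asked, in the order asked, and still so for the second after the job is handed in, with the robot touching nothing.
It also fails if it takes over 35 s, if anything falls off the work surface, if the arm or the gripper's body presses on something with over 40 N, if the wrist force passes 120 N, or if a joint passes its speed limit or range.

## Working session

There is one attempt and no reset: what is moved stays moved. The work goes in short steps, Python scripts to look and compute and a tool call to move; the robot and the scene stay as the last step left them, time stands still between calls to the robot, and variables do not carry over. Pictures are saved under pics/ and viewed, at most 10 in all, crops included, and the job is handed in when it is done.

Besides the shell and the picture viewer there is one more tool, called after "Request:" as name(argument=value, ...) on one line, values as JSON. move_arm: Moves the arm, as the interface text tells. Its arguments: {"type":"object","properties":{"plan":{"type":"array","items":{"type":"array"}}},"required":["plan"]}

```bash
mkdir -p pics; cat > h.py <<'E'
import numpy as np,cv2
from cell import readout,eyes,env
def ray(p,uv):
    d=np.linalg.inv(p["K"])@np.array([uv[0],uv[1],1.]);d=d*[1,-1,-1]
    E=np.array(p["extrinsics"]);return E[:3,3],E[:3,:3]@d
def onz(p,uv,z):
    o,d=ray(p,uv);return o+d*(z-o[2])/d[2]
def save(p,n): cv2.imwrite("pics/"+n,p["img"][:,:,::-1])
E
python3 - <<'E'
from h import *
s=readout.state();print(s["eef_pos"],s["tcp_rot"],s["opening"])
Z=dict(guard=126,paddle_left=114,walnut=60,chestnut=60,feeder=0,pinecone=30,candle=40,cup=45,crayons=20)
for c in("top","scene"):
    p=eyes.read_camera(c);save(p,c+"1.png");print(c,p["K"].tolist(),p["extrinsics"][:3,3] if hasattr(p["extrinsics"],'shape') else '',[k for k in p])
    for n,z in Z.items():
        for r in eyes.cut_out(p,n)[:3]:print(n,round(r["score"],2),np.round(r["uv"]),onz(p,r["uv"],z).round())
E
```

```text
[ 221.17712572 -584.28272334  214.06757205] [-3.14047513e+00 -1.33471231e-04  3.61771378e-01] 1.0014361812339667
top [[514.4207735145264, 0.0, 316.8308758641102], [0.0, 514.4207735145264, 239.2185323389901], [0.0, 0.0, 1.0]] [ 414.07447991   88.27123789 1045.59421642] ['img', 'K', 'extrinsics', 'shot']
guard 0.9 [336. 252.] [523.  44. 126.]
paddle_left 0.61 [308. 276.] [481.  94. 114.]
walnut 0.69 [235. 208.] [615. 238.  60.]
walnut 0.66 [233. 252.] [529. 239.  60.]
walnut 0.6 [333. 253.] [529.  46.  60.]
chestnut 0.57 [358. 203.] [628.  -3.  60.]
feeder 0.92 [333. 217.] [612.  44.   0.]
pinecone 0.96 [318. 332.] [377.  74.  30.]
candle 0.91 [427. 251.] [ 537. -140.   40.]
cup 0.92 [233. 252.] [531. 242.  45.]
cup 0.47 [336. 255.] [526.  39.  45.]
crayons 0.96 [246. 310.] [419. 215.  20.]
crayons 0.34 [305. 264.] [511. 100.  20.]
scene [[521.4420452998638, 0.0, 316.90595712889547], [0.0, 521.4420452998638, 235.82844311311493], [0.0, 0.0, 1.0]] [1055.52346291 -166.20227299  786.37013763] ['img', 'K', 'extrinsics', 'shot']
guard 0.65 [293. 202.] [502.  34. 126.]
paddle_left 0.69 [323. 190.] [487.  96. 114.]
paddle_left 0.26 [269. 208.] [488.  -6. 114.]
paddle_left 0.21 [285. 267.] [612. -26. 114.]
walnut 0.58 [358. 253.] [601. 110.  60.]
walnut 0.54 [430. 250.] [647. 226.  60.]
walnut 0.49 [403. 202.] [533. 238.  60.]
chestnut 0.51 [233. 338.] [ 665. -138.   60.]
chestnut 0.48 [302. 275.] [602.   4.  60.]
chestnut 0.41 [359. 224.] [544. 141.  60.]
feeder 0.82 [329. 287.] [609.  51.   0.]
candle 0.65 [208. 280.] [ 534. -141.   40.]
cup 0.98 [402. 203.] [523. 245.  45.]
crayons 0.84 [376. 180.] [427. 241.  20.]
```

View pics/top1.png

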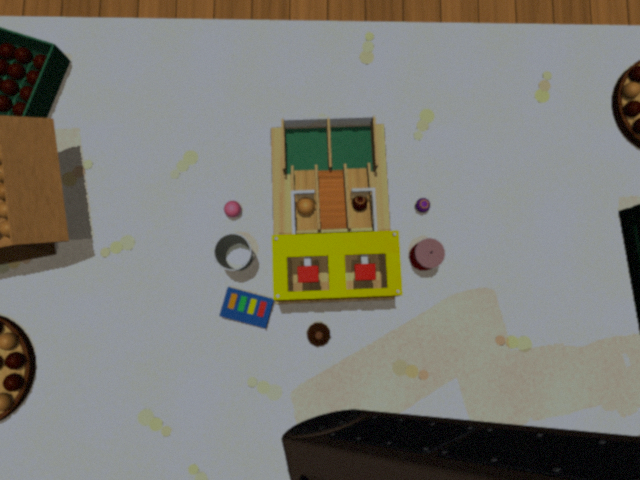

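View pics/scene1.png

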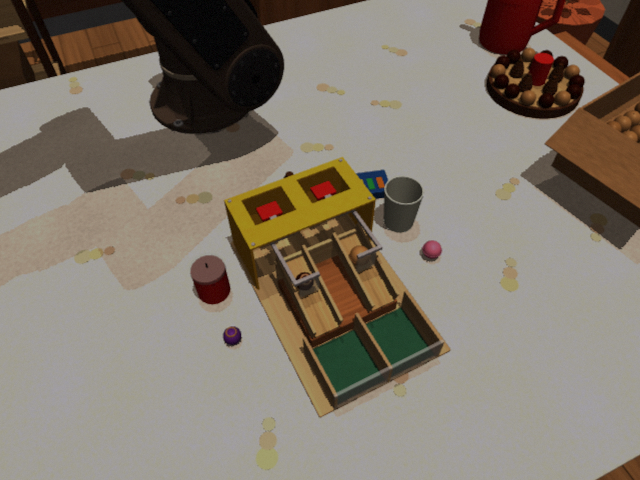

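The walnut (pale) is in the left lane at about (306,206) in top; the chestnut is right at (360,202). The left paddle is at (308,273), and the pink and purple balls are decoys. Next I measure the guard and window precisely.

```bash
python3 - <<'E'
from h import *
for c in("top","scene"):
    p=eyes.read_camera(c);im=p["img"]
    h=cv2.cvtColor(im,cv2.COLOR_RGB2HSV)
    y=((h[...,0]>22)&(h[...,0]<34)&(h[...,1]>170)&(h[...,2]>(140 if c=="top" else 150))).astype(np.uint8)
    cs,hi=cv2.findContours(y,cv2.RETR_CCOMP,cv2.CHAIN_APPROX_NONE)
    for k,i in zip(cs,hi[0]):
        if cv2.contourArea(k)<300: continue
        W=np.array([onz(p,q[0],126)[:2] for q in k],np.float32)
        r=cv2.minAreaRect(W);print(c,"hole" if i[3]>=0 else "outer",cv2.boundingRect(k),np.round(r[0],1),np.round(r[1],1),round(r[2],1))
    red=((h[...,0]<6)|(h[...,0]>175))&(h[...,1]>190)&(h[...,2]>150)
    n,l,st,ce=cv2.connectedComponentsWithStats(red.astype(np.uint8))
    for j in range(1,n):
        if st[j,4]>100: print(c,"red",ce[j].round(),st[j,4],onz(p,ce[j],114).round(1))
E
```

```text
top outer (273, 231, 129, 68) [501.7  43. ] [115.2 227.2] 2.5
top hole (285, 253, 46, 41) [485.3  94.4] [69.2 81.6] 2.7
top hole (343, 251, 47, 41) [490.  -10.4] [70.8 82.4] 2.9
scene outer (225, 158, 149, 90) [500.7  46.2] [114.2 228.9] 2.6
scene hole (240, 185, 58, 42) [489.7  -7. ] [69.3 79.6] 2.7
scene hole (295, 165, 57, 40) [484.7  96.8] [69.7 79.8] 2.6
scene red [544.  58.] 126 [331.1 704.3 114. ]
scene red [323. 189.] 212 [486.2  95.9 114. ]
scene red [269. 210.] 235 [491.1  -7.7 114. ]
```

Request:
move_arm(plan=[[[0, 0, 0], [0.04, -0.0446, 0], -1], [[0, 0, 0], [0.08, -0.089, 0], -1], [[0, 0, 0], [0.12, -0.134, 0], -1], [[0, 0, 0], [0.16, -0.178, 0], -1], [[0, 0, 0], [0.2, -0.223, 0], -1]])

```text
t: 1.72
eef_pos: [329.8, -303.5, 214.8]
tcp_rot: [3.141, -0.0, 0.361]
ft_force: [0.4, 0.2, 0.3]
opening: 0.531
grip_force: 0.0
```

Request:
move_arm(plan=[[[0, 0, 0], [0.04, -0.0446, 0], -1], [[0, 0, 0], [0.08, -0.089, 0], -1], [[0, 0, 0], [0.12, -0.134, 0], -1], [[0, 0, 0], [0.16, -0.178, 0], -1], [[0, 0, 0], [0.2, -0.223, 0], -1]])

```text
t: 2.35
eef_pos: [438.1, -24.0, 215.0]
tcp_rot: [3.141, -0.001, 0.362]
ft_force: [0.2, -1.3, -0.4]
opening: 0.025
grip_force: 0.0
```

Request:
move_arm(plan=[[[0, 0, 6], [0.04, -0.0446, 0], -1], [[0, 0, 12], [0.0875, -0.0966, 0], -1], [[0, 0, 18], [0.0875, -0.0966, 0], -1], [[0, 0, 18], [0.0875, -0.0966, 0], -1]])

```text
t: 2.85
eef_pos: [485.1, 96.2, 214.5]
tcp_rot: [3.141, 0.0, 0.05]
ft_force: [0.8, -0.2, 0.3]
opening: 0.007
grip_force: 0.0
```

Request:
move_arm(plan=[[[0, 0, 0], [0, 0, 0.04], -1], [[0, 0, 0], [0, 0, 0.07], -1], [[0, 0, 0], [0, 0, 0.07], -1]])

```text
t: 3.22
eef_pos: [484.2, 94.5, 143.5]
tcp_rot: [3.141, 0.003, 0.048]
ft_force: [-0.5, -0.2, 1.1]
opening: 0.003
grip_force: 0.0
```

```bash
python3 - <<'E'
from h import *
a=eyes.read_camera("wrist");b=eyes.read_camera("scene")
save(a,"w2.png")
cv2.imwrite("pics/s2.png",cv2.resize(b["img"][100:400,180:480,::-1],(600,600),interpolation=cv2.INTER_CUBIC))
E
```

```text
(no output)
```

View pics/w2.png

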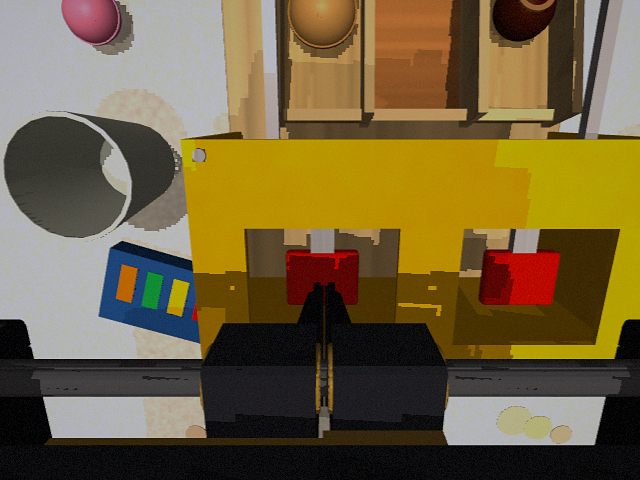

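View pics/s2.png

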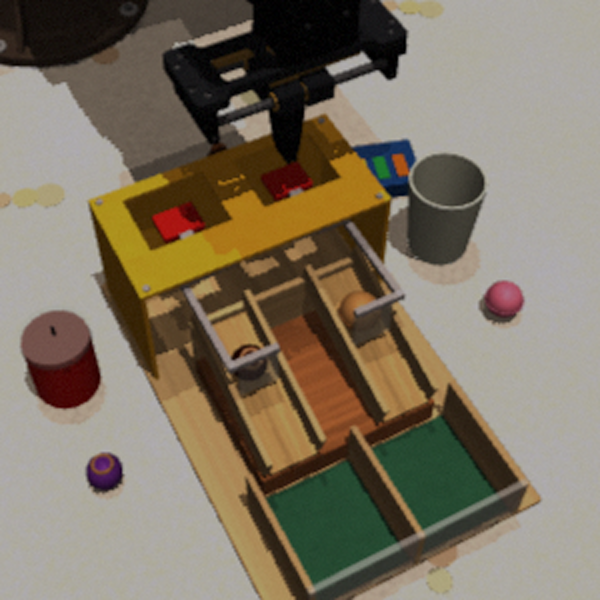

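The wrist view shows the fingertips at about (323,285), centred over the left paddle and inside window columns 245–400. The guard is clear, so I press down.

Request:
move_arm(plan=[[[0, 0, 0], [0, 0, 0.015], -1], [[0, 0, 0], [0, 0, 0.03], -1], [[0, 0, 0], [0, 0, 0.036], -1], [[0, 0, 0], [0, 0, 0.042], -1], [[0, 0, 0], [0, 0, 0.046], -1]])

```text
t: 3.95
eef_pos: [486.4, 95.4, 99.4]
tcp_rot: [3.141, -0.003, 0.048]
ft_force: [1.3, -0.9, 5.8]
opening: 0.005
grip_force: 2.7
```

Request:
move_arm(plan=[[[0, 0, 0], [0, 0, 0.002], -1], [[0, 0, 0], [0, 0, 0.004], -1], [[0, 0, 0], [0, 0, 0.004], -1]])

```text
t: 4.32
eef_pos: [486.3, 95.5, 95.4]
tcp_rot: [3.142, -0.003, 0.048]
ft_force: [1.7, -0.1, 6.6]
opening: 0.005
grip_force: 2.8
```

Request:
move_arm(plan=[[[0, 0, 0], [0, 0, 0.001], -1], [[0, 0, 0], [0, 0, 0.002], -1], [[0, 0, 0], [0, 0, 0.002], -1]])

```text
t: 4.7
eef_pos: [486.6, 95.5, 93.8]
tcp_rot: [3.142, -0.004, 0.048]
ft_force: [1.8, -0.4, 10.8]
opening: 0.007
grip_force: 4.5
```

Request:
move_arm(plan=[[[0, 0, 0], [0, 0, 0.0005], -1], [[0, 0, 0], [0, 0, 0.001], -1], [[0, 0, 0], [0, 0, 0.001], -1], [[0, 0, 0], [0, 0, 0.001], -1], [[0, 0, 0], [0, 0, 0.001], -1]])

```text
t: 5.32
eef_pos: [486.7, 95.6, 93.5]
tcp_rot: [3.142, -0.005, 0.048]
ft_force: [-0.7, -1.3, 19.4]
opening: -0.002
grip_force: 9.0
```

```bash
python3 - <<'E'
from h import *
b=eyes.read_camera("scene");print(readout.state()["ft_force"])
cv2.imwrite("pics/s3.png",cv2.resize(b["img"][100:400,180:480,::-1],(600,600),interpolation=cv2.INTER_CUBIC))
E
```

```text
[-0.59975326  0.52218593 19.05178603]
```

View pics/s3.png

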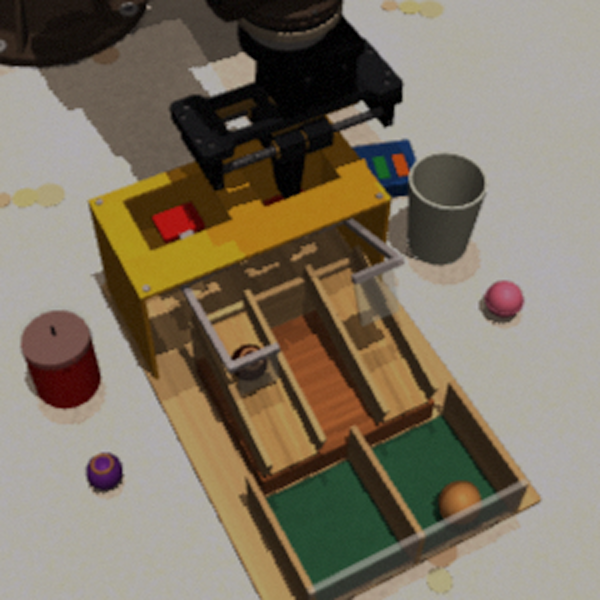

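The gate is up and the walnut is in the left tray bay at crop (460,502). The chestnut is still in its lane at (250,360). I draw out now.

Request:
move_arm(plan=[[[0, 0, 0], [0, 0, -0.01], -1], [[0, 0, 0], [0, 0, -0.025], -1], [[0, 0, 0], [0, 0, -0.05], -1], [[0, 0, 0], [0, 0, -0.1], -1], [[0, 0, 0], [0, 0, -0.14], -1]])

```text
t: 6.0
eef_pos: [485.1, 95.5, 233.6]
tcp_rot: [3.142, -0.001, 0.048]
ft_force: [0.4, -0.6, 0.4]
opening: 0.007
grip_force: 0.0
```

Request:
move_arm(plan=[[[0, 0, 0], [0, 0, 0], -1], [[0, 0, 0], [0, 0, 0], -1], [[0, 0, 0], [0, 0, 0], -1], [[0, 0, 0], [0, 0, 0], -1]])

```text
t: 6.5
eef_pos: [484.9, 95.5, 230.7]
tcp_rot: [3.141, 0.002, 0.048]
ft_force: [0.4, -0.4, -0.5]
opening: 0.009
grip_force: 0.0
```

```bash
python3 - <<'E'
from h import *
b=eyes.read_camera("scene")
cv2.imwrite("pics/s4.png",cv2.resize(b["img"][100:400,180:480,::-1],(600,600),interpolation=cv2.INTER_CUBIC))
E
```

```text
(no output)
```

View pics/s4.png

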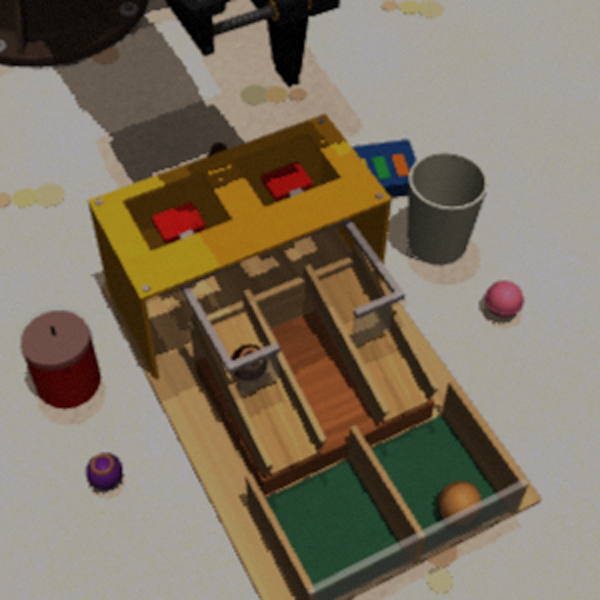

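The lever is back up with the paddle at (288,180), the walnut lies in the tray at (460,502), and the other things are where they stood.

```bash
python3 -c "
from cell import env
print(env.job_done())"
```

```text
the job is handed in; nothing more can be done
None
```

The walnut is in the tray, the left lever has sprung back up, the chestnut is still in its lane, and the job was handed in with the arm clear at about 6.5 s.

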